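# Change over the tilt-out bins

### The job

Of the two oak tilt-out bins under the closet shelf one has been left hanging open. First push it shut past its roller catch until it snaps home and stays shut by itself, gently, not driving it on hard against its stop; then pull the other bin through its catch so that it hangs fully open with the dustpan and broom ready to take, and leave the things on the shelf where they are.

Things in the scene. Friction and masses are not known exactly. Their poses are not given: they have to be found in the camera images.
- unit_a: fixed mount of the bin that starts OPEN; it stands left or right of unit_b, 200 mm from it, both facing as the closet does. Origin: on the floor, below the middle of the bin's hinge line; x points into the closet, y along the hinge line, z up. The hinge line is 25 mm above the origin and runs along y
- unit_b: fixed mount of the bin that starts SHUT (a green dustpan and short broom stand inside it); same frame and sizes as unit_a
- bin_a (a joint): tilt of the open bin in rad, growing as its top comes out towards the robot: 0 = front panel upright, 0.55 = fully open, where it starts. A light spring always tips it open (2 to 5 N at the handle); let go before it has snapped in, it drops back to 0.55. Oak front panel 190 mm wide, 16 mm thick, 213 mm high above the hinge line
- bin_b (a joint): tilt of the other bin, same build. It starts shut, near 0. Pulling it out of its catch takes 4 to 12 N at the handle; past about 0.1 rad it drops open by its own spring to 0.55
- handle_a (a point): middle of bin_a's bar handle: steel bar of 12 mm diameter, 110 mm long, parallel to the hinge line, a post at each end. With the panel upright it is 66 mm in front of the hinge line (50 mm off the panel's face, 44 mm clear behind the bar) and 203 mm above it, 10 mm below the panel's top edge. It swings on an arc about the hinge line
- handle_b (a point): middle of the bar handle of bin_b, same sizes
- heel_a: small oak heel, 8 x 40 x 16 mm, at the back of bin_a's top, 18 mm behind and 176 mm above the hinge line when upright (origin its centre): it meets the catch's stop. The catch alone presses it on with about 5 N, so a push of more than about 14 N at the handle once home is too much
- heel_b: the same on bin_b
- spray_bottle: bystander: brown glass spray bottle with a press-button nozzle, 60 mm diameter, 149 mm tall, standing on the shelf; origin: centre of its foot
- scraper: bystander: small steel scraper with wooden handle, 155 mm long, 50 mm wide, 16 mm thick, lying on the shelf; origin: its underside, 42 mm from the handle's middle towards the blade
- polish_tin: bystander: round flat metal tin, 68 mm diameter, 28 mm high, on the shelf; origin: centre of its foot
- closet: the fixed low part of the closet, 425 mm wide, over both bins; origin on the floor, mid-width, below the hinge lines; x points into the closet, z up. Its lacquered shelf (18 mm thick) has its top 270 mm above the floor, its front edge 12 mm behind the hinge line (x = +12 mm), its back edge at x = 188 mm. Place and yaw vary
- catch_a (a point): nominal place of bin_a's sprung roller catch, under the shelf. Pushing past it rises to 9 to 18 N at the handle; in the last 7 mm of travel it snaps the bin in against a stop and holds it. Catch and stop are set by hand, so home lies anywhere from -0.11 to +0.12 rad of tilt: it cannot be seen, only felt, the push falling away at the snap. More than 20 N on the stop is too hard
- catch_b (a point): the same catch for bin_b; its home is at about 0 rad

How it is judged:
By the outcome, as a careful person would: the job done as asked, in the order asked, and still so for the second after the job is handed in, with the robot touching nothing.
It also fails if it takes over 64 s, if anything falls off the work surface, if the arm or the gripper's body presses on something with over 40 N, if the wrist force passes 120 N, or if a joint passes its speed limit or range.

### The arm

A 6-joint arm with a two-finger parallel gripper is mounted at the origin on the work surface. World frame = base frame: x ahead of the robot, y to its left, z up, the work surface at z = 0. Lengths are in m, angles in rad, forces in N, time in s.
With the tool pointing down it reaches from about 0.325 to 0.775 m from the base axis. Payload 5.5 kg.
Tool frame: the origin (TCP) lies at the very end of the fingers, on their centre line; the grasp point (between the pads) lies behind it (arm.pinch_z is the z of the grasp point in the tool frame, in m); z points along the fingers, y is the line along which they close (so a half turn about z gives the same grasp; the last joint's range is limited). The gripper opens to 88 mm and grips with 3 to 60 N. Pads are 20 mm wide; open, the fingers measure 115 mm over their backs; the gripper's body (75 mm by 178 mm) begins 61 mm behind the grasp point.
Start: joints at [1.072, 0.091, 1.231, -0, 1.82, -0.057], TCP at [0.257, 0.542, 0.192] pointing down, gripper open.
Joint ranges: [-2.87, 2.87], [-0.86, 2.18], [0.17, 2.46], [-1.51, 4.65], [0.06, 2.69], [-2.65, 2.65]. Speed limits (rad/s): [2.57, 2.57, 3.01, 3.14, 3.14, 3.14].

### API

Orientations are given as a 3x3 rotation matrix whose columns are the frame's x, y, z axes.
In Python, from workcell import arm gives the robot as it stands.
- The arm moves only by the tool carry_out, never from a script. Its argument "series" is a list of rows, each an object with "hand": the closure, from 0 (fully open) to 1 (shut); "offset": the shift along the world's x, y, z normalised to -1 to 1, where 1 is 50 cm, a list of three; "twist": the turn, a rotation vector about the world's x, y, z normalised to -1 to 1, where 1 is pi rad, a list of three. A call has 1 to 12 rows; each row is the pose to reach, as a shift and turn from the pose commanded when the call began, turning the shorter way round; what a row does not reach only later rows make up. A row lasts 1/10 s, in which the tool goes at most 50 mm and 8.59 degrees, less where a joint would pass 70% of its speed; a pose out of reach is approached as far as the arm can. A call with a number of a shift or a turn outside -1 to 1 is refused whole. A call with a gripper value outside its range is refused whole. The fingers move at their own pace and stop on an object; "grip_force" is the grip in N (left out, the last holds). Time passes only in rows, so rows that repeat a pose let the fingers close. It gives the time, the measured TCP pose, the force, the opening and the grip force at its end, in the units of the state.
- arm.get_obs(): the state, without advancing time (a new reading comes with each control period).
- arm.grab_frame(name): name is "scene" or "top" or "wrist"; returns the picture (384x512x3 uint8, red, green, blue); there is no depth.
- arm.camera_model(name): a dict with "mtx" (3x3 intrinsics, pixels), "R" (3x3) and "t" (3): a world point X has camera coordinates R X + t. Camera axes: x right, y down, z forward; pixel columns grow to the right and rows downward; lengths in m; the calibration is good to about 2 mm. The wrist camera is an equidistant fisheye: a pixel r from the principal point sees the ray r / f radians off the axis. A picture is of the moment at which its call begins: read the wrist's pose just before it. camera_model takes no time and is no camera call; for the wrist camera it gives the pose at the moment of the call.
- arm.hand_in(): hands the job in; it is judged then, once.
The state is a dict: "clock": time; "qpos": joint angles; "joint_velocities": joint speeds; "tau": joint torques, N m; "eef_pos": TCP position; "tool_rot": TCP orientation; "wrist_force": force on the tool from outside, world axes, zero at the start; "wrist_torque": the same for the moment, N m; "width": finger opening in m; "finger_force": force on a finger pad.
Only numpy, scipy, OpenCV 4.12 (cv2) and the standard library are available. Lean on these libraries where they do the work, as an engineer would, in place of code of your own. Each camera call takes 0.05 s, during which the arm holds its last target. There are 200 camera calls.

## Working session

There is one attempt and no reset: what is moved stays moved. The work goes in short steps, Python scripts to look and compute and a tool call to move; the robot and the scene stay as the last step left them, time stands still between calls to the robot, and variables do not carry over. Pictures are saved under pics/ and viewed, at most 12 in all, crops included, and the job is handed in when it is done.

Besides the shell and the picture viewer there is one more tool, called after "Call:" as name([rows], argument=value, ...), one row to a line, values as JSON. carry_out: Moves the arm, as the interface text tells. Scaled input: -1 to 1 covers 50 cm each way for a shift and pi rad each way for a turn. Its arguments: {"type":"object","properties":{"series":{"type":"array"},"grip_force":{"type":"number"}},"required":["series"]}

```bash
mkdir -p pics; ls; python3 - <<'E'
from workcell import arm
import cv2,numpy as np
np.set_printoptions(precision=4,suppress=True)
for n in("scene","top"):
    f=arm.grab_frame(n); cv2.imwrite(f"pics/{n}0.png",f[:,:,::-1]); print(n,arm.camera_model(n))
print(arm.get_obs(),arm.pinch_z)
a=cv2.imread("pics/scene0.png");b=cv2.imread("pics/top0.png")
E
```

```text
pics
scene {'mtx': array([[423.4073,   0.    , 254.8668],
       [  0.    , 423.4073, 193.8487],
       [  0.    ,   0.    ,   1.    ]]), 'R': array([[ 0.528 , -0.8492,  0.0064],
       [-0.8123, -0.5073, -0.2877],
       [ 0.2475,  0.1468, -0.9577]]), 't': array([-0.3014,  0.5812,  0.8271])}
top {'mtx': array([[373.0017,   0.    , 252.7682],
       [  0.    , 373.0017, 192.637 ],
       [  0.    ,   0.    ,   1.    ]]), 'R': array([[ 0.0234, -0.9991,  0.0352],
       [-0.9814, -0.0297, -0.1894],
       [ 0.1903, -0.0301, -0.9813]]), 't': array([0.002 , 0.658 , 0.8475])}
{'clock': 0.1, 'qpos': array([ 1.0723,  0.0918,  1.2317,  0.    ,  1.8198, -0.0567]), 'joint_velocities': array([ 0.001 , -0.003 , -0.0026, -0.0004, -0.0005, -0.0017]), 'tau': array([  0.0019, -44.7854, -40.757 ,   0.0701,   0.0284,  -0.0001]), 'eef_pos': array([0.2564, 0.5421, 0.1911]), 'tool_rot': array([[-0.904 ,  0.4276, -0.0008],
       [ 0.4276,  0.904 , -0.0015],
       [ 0.0001, -0.0017, -1.    ]]), 'wrist_force': array([-0.5443, -0.035 ,  0.1912]), 'wrist_torque': array([ 0.026 ,  0.0324, -0.019 ]), 'finger_force': 0.0, 'width': 0.0879019525639676} -0.0187
```

View pics/scene0.png

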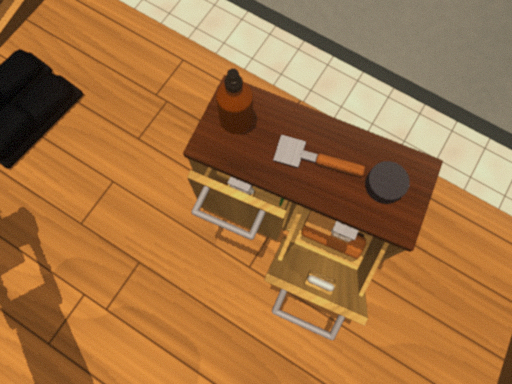

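View pics/top0.png

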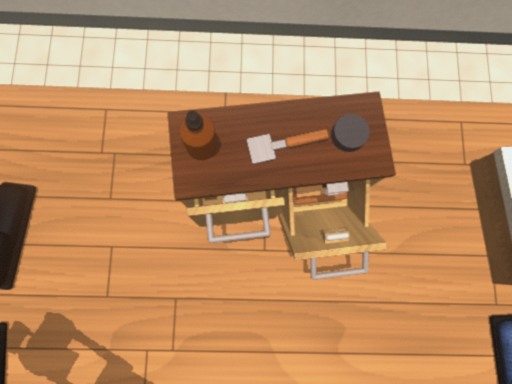

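The right-hand bin is open (a) and the left-hand one is shut (b). In the top view, handle a's bar runs from about (314,275) to (367,270), handle b's from (211,240) to (268,235), and the shelf corners are near (170,112), (378,94), (393,178) and (176,197). Next I'll measure all of these in both views.

```bash
cat > h.py <<'E'
import cv2,numpy as np
np.set_printoptions(precision=4,suppress=True)
from workcell import arm
def tri(pa,pb,a="scene",b="top"):
    P=[];
    for n in(a,b):
        m=arm.camera_model(n); P.append(m["mtx"]@np.c_[m["R"],m["t"]])
    X=cv2.triangulatePoints(P[0],P[1],np.float64(pa).reshape(-1,2).T,np.float64(pb).reshape(-1,2).T)
    return (X[:3]/X[3]).T
def plane(p,z,n):
    m=arm.camera_model(n); p=np.float64(p).reshape(-1,2)
    d=np.c_[p,np.ones(len(p))]@np.linalg.inv(m["mtx"]).T@m["R"]; c=-m["R"].T@m["t"]
    return c+d*((z-c[2])/d[:,2])[:,None]
E
python3 - <<'E'
from h import *
out={}
for n in("scene","top"):
    im=cv2.imread(f"pics/{n}0.png"); hsv=cv2.cvtColor(im,cv2.COLOR_BGR2HSV).astype(int)
    gray=((hsv[...,1]<60)&(hsv[...,2]>90)&(hsv[...,2]<200)).astype(np.uint8)
    N,l,s,c=cv2.connectedComponentsWithStats(gray,connectivity=8)
    for i in range(1,N):
        x,y,w,h,a=s[i]
        if 60<a<2000 and 180<x<400 and y>130: 
            q=cv2.approxPolyDP(cv2.convexHull(np.argwhere(l==i)[:,::-1].astype(np.int32)),4,True)[:,0]
            print(n,s[i],q.tolist())
    dark=((hsv[...,2]<115)&((hsv[...,0]<12)|(hsv[...,0]>165))&(hsv[...,1]>70)).astype(np.uint8)
    dark=cv2.morphologyEx(dark,cv2.MORPH_OPEN,np.ones((5,5)))
    N,l,s,c=cv2.connectedComponentsWithStats(dark)
    for i in range(1,N):
        if s[i,4]>3000 : 
            q=cv2.approxPolyDP(cv2.convexHull(np.argwhere(l==i)[:,::-1].astype(np.int32)),6,True)[:,0]
            print("shelf",n,s[i],q.tolist())
a=cv2.imread("pics/scene0.png")[150:350,170:370];b=cv2.imread("pics/top0.png")[170:290,180:400]
o=np.zeros((600,800,3),np.uint8);a=cv2.resize(a,(400,400),interpolation=2);b=cv2.resize(b,(400,218),interpolation=2)
o[:400,:400]=a;o[:218,400:]=b;cv2.imwrite("pics/crop.png",o[:400])
E
```

```text
scene [273 135  44  32 814] [[316, 154], [314, 161], [297, 166], [273, 159], [281, 135], [304, 141]]
scene [228 177  25  17 198] [[252, 192], [228, 181], [242, 181]]
scene [192 187  73  52 610] [[264, 213], [250, 238], [192, 211], [207, 187]]
scene [333 221  25  19 259] [[357, 233], [353, 239], [333, 228], [337, 221]]
scene [273 290  71  49 527] [[343, 319], [329, 338], [273, 309], [283, 290]]
top [247 137  39  27 131] [[285, 146], [273, 159], [253, 163], [247, 139], [284, 140]]
top [326 181  23  14 102] [[348, 190], [327, 194], [326, 184], [346, 181]]
top [206 208  64  34 356] [[269, 234], [210, 241], [206, 215], [266, 208]]
top [311 252  57  27 339] [[367, 269], [313, 278], [311, 259], [367, 252]]
```

View pics/crop.png

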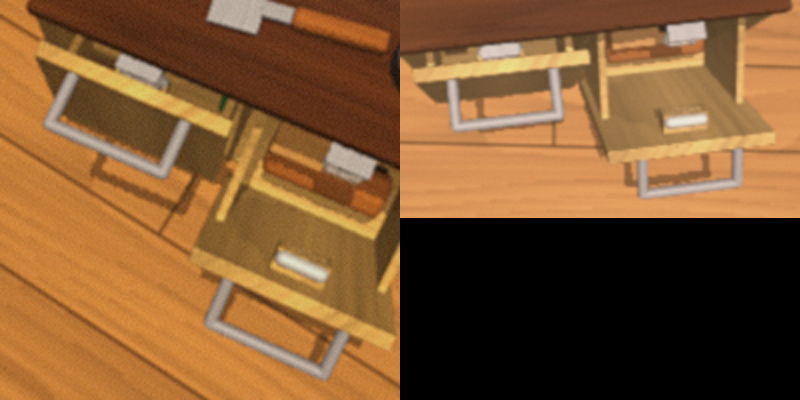

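The crop shows both bars clearly. I'll take their centre-line end points and triangulate them along with the shelf corners.

```bash
python3 - <<'E'
from h import *
S=[[194,212],[253,236.5],[275.5,310.5],[332.5,336.5]]
T=[[210.8,238.8],[268,234.4],[313.1,275.6],[366.5,270.7]]
X=tri(S,T);print(X)
print("lens",np.linalg.norm(X[1]-X[0]),np.linalg.norm(X[3]-X[2]))
for n in("scene","top"):
    m=arm.camera_model(n);print(n,-m["R"].T@m["t"])
# shelf edges: gradient fit top cam, front & sides lines
C=plane([[170,112],[378,94],[393,178],[176,197]],.27,"top");print(C)
C2=plane([[222,84],[441,158],[414,243],[187,152]],.27,"scene");print(C2)
print(tri([[222,84],[441,158],[414,243],[187,152]],[[170,112],[378,94],[393,178],[176,197]]))
hb=plane(T[:2],.228,"top");ha=plane(T[2:],.163,"top");hb2=plane(S[:2],.228,"scene");ha2=plane(S[2:],.163,"scene")
print(hb,hb2,ha,ha2)
# predicted z of handle at .55
t=.55;print("open handle: out",.066*np.cos(t)+.203*np.sin(t),"z",.025+.203*np.cos(t)-.066*np.sin(t))
E
```

```text
[[ 0.5312  0.1045  0.2251]
 [ 0.5457 -0.008   0.2304]
 [ 0.4652 -0.1093  0.1537]
 [ 0.4788 -0.2161  0.1774]]
lens 0.11351866056269778 0.11023401212168324
scene [ 0.4265 -0.0825  0.9612]
top [0.4844 0.047  0.9562]
[[ 0.7719  0.1903  0.27  ]
 [ 0.826  -0.22    0.27  ]
 [ 0.6542 -0.242   0.27  ]
 [ 0.6049  0.1683  0.27  ]]
[[ 0.753   0.1869  0.27  ]
 [ 0.8339 -0.2188  0.27  ]
 [ 0.6724 -0.2442  0.27  ]
 [ 0.6072  0.165   0.27  ]]
[[ 0.7787  0.2006  0.2315]
 [ 0.8198 -0.214   0.2894]
 [ 0.6542 -0.2331  0.3029]
 [ 0.6087  0.1695  0.2591]]
[[ 0.5322  0.1038  0.228 ]
 [ 0.5436 -0.007   0.228 ]] [[ 0.5299  0.1041  0.228 ]
 [ 0.548  -0.0086  0.228 ]] [[ 0.4656 -0.1076  0.163 ]
 [ 0.4782 -0.2207  0.163 ]] [[ 0.4646 -0.1089  0.163 ]
 [ 0.4801 -0.2187  0.163 ]]
open handle: out 0.1623721259288512 z 0.16356512086865616
```

Call:
carry_out([
  {"hand": 1, "offset": [0.16, -0.92, 0], "twist": [0, 0, 0.179]},
  {"hand": 1, "offset": [0.16, -0.92, 0], "twist": [0, 0, 0.179]},
  {"hand": 1, "offset": [0.16, -0.92, 0], "twist": [0, 0, 0.179]},
  {"hand": 1, "offset": [0.16, -0.92, 0], "twist": [0, 0, 0.179]},
  {"hand": 1, "offset": [0.16, -0.92, 0], "twist": [0, 0, 0.179]},
  {"hand": 1, "offset": [0.16, -0.92, 0], "twist": [0, 0, 0.179]},
  {"hand": 1, "offset": [0.16, -0.92, 0], "twist": [0, 0, 0.179]},
  {"hand": 1, "offset": [0.16, -0.92, 0], "twist": [0, 0, 0.179]},
  {"hand": 1, "offset": [0.16, -0.92, 0], "twist": [0, 0, 0.179]},
  {"hand": 1, "offset": [0.16, -0.92, 0], "twist": [0, 0, 0.179]},
  {"hand": 1, "offset": [0.16, -0.92, 0], "twist": [0, 0, 0.179]},
  {"hand": 1, "offset": [0.16, -0.92, 0], "twist": [0, 0, 0.179]},
], grip_force=10)

```text
clock: 1.3
eef_pos: [0.3364, 0.0826, 0.1919]
tool_rot: [[-0.993, -0.119, -0.0], [-0.119, 0.993, 0.0], [0.0, 0.001, -1.0]]
wrist_force: [-0.0, -0.0, 0.3]
width: 0.0001
finger_force: 0.0
```

Call:
carry_out([
  {"hand": 1, "offset": [0.172, -0.498, 0], "twist": [0, 0, 0]},
  {"hand": 1, "offset": [0.172, -0.498, 0], "twist": [0, 0, 0]},
  {"hand": 1, "offset": [0.172, -0.498, 0], "twist": [0, 0, 0]},
  {"hand": 1, "offset": [0.172, -0.498, 0], "twist": [0, 0, 0]},
  {"hand": 1, "offset": [0.172, -0.498, 0], "twist": [0, 0, 0]},
  {"hand": 1, "offset": [0.172, -0.498, -0.124], "twist": [0, 0, 0]},
  {"hand": 1, "offset": [0.172, -0.498, -0.124], "twist": [0, 0, 0]},
  {"hand": 1, "offset": [0.172, -0.498, -0.124], "twist": [0, 0, 0]},
])

```text
clock: 2.1
eef_pos: [0.4214, -0.1645, 0.127]
tool_rot: [[-0.993, -0.122, -0.006], [-0.122, 0.993, 0.003], [0.006, 0.004, -1.0]]
wrist_force: [-0.9, 0.1, 0.5]
width: 0.0006
finger_force: 0.0
```

```bash
python3 - <<'E'
from h import *
# finger-centre path in closet frame; handle tilt -> finger front of bar by 16mm, tcp 33mm below the bar
yaw=.121;X=np.array([np.cos(yaw),np.sin(yaw),0]);H=np.array([.630,-.142,.025])
p0=arm.get_obs()["eef_pos"];print(p0)
for t in (.55,.5,.45,.4,.35,.3,.25,.2,.15,.1,.05,0,-.05,-.1):
    d=-(.066*np.cos(t)+.203*np.sin(t))-.016; z=.203*np.cos(t)-.066*np.sin(t)-.033
    P=H+X*d+[0,0,z]; print(t,P,((P-p0)/.5).round(3))
f=arm.grab_frame("scene");cv2.imwrite("pics/s1.png",cv2.resize(f[120:384,150:450,::-1],None,fx=2,fy=2))
E
```

```text
[ 0.4214 -0.1645  0.127 ]
0.55 [ 0.4529 -0.1635  0.1306] [0.063 0.002 0.007]
0.5 [ 0.46   -0.1627  0.1385] [0.077 0.004 0.023]
0.45 [ 0.4675 -0.1618  0.1461] [0.092 0.005 0.038]
0.4 [ 0.4753 -0.1608  0.1533] [0.108 0.007 0.052]
0.35 [ 0.4835 -0.1598  0.1601] [0.124 0.009 0.066]
0.3 [ 0.492  -0.1588  0.1664] [0.141 0.011 0.079]
0.25 [ 0.5008 -0.1577  0.1724] [0.159 0.014 0.091]
0.2 [ 0.5099 -0.1566  0.1778] [0.177 0.016 0.102]
0.15 [ 0.5192 -0.1555  0.1829] [0.196 0.018 0.112]
0.1 [ 0.5288 -0.1543  0.1874] [0.215 0.02  0.121]
0.05 [ 0.5386 -0.1531  0.1914] [0.234 0.023 0.129]
0 [ 0.5486 -0.1519  0.195 ] [0.254 0.025 0.136]
-0.05 [ 0.5588 -0.1507  0.198 ] [0.275 0.028 0.142]
-0.1 [ 0.569  -0.1494  0.2006] [0.295 0.03  0.147]
```

View pics/s1.png

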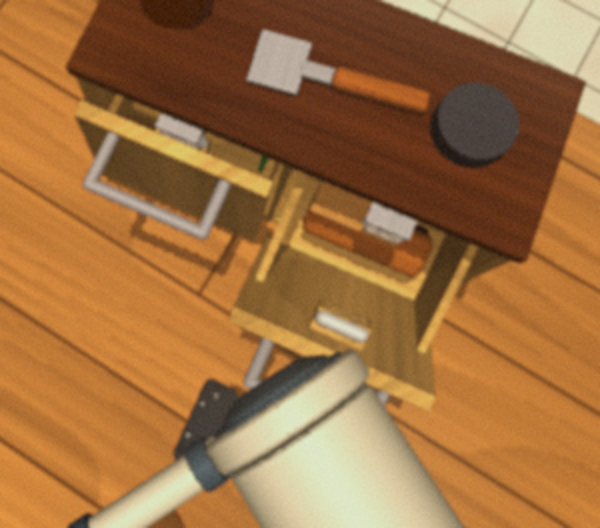

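The gripper stands in front of bin a's bar, around (330,380) in the crop, so nothing is in the way. I'll push in along the arc.

Call:
carry_out([
  {"hand": 1, "offset": [0.03, 0.002, 0.0], "twist": [0, 0, 0]},
  {"hand": 1, "offset": [0.06, 0.004, 0.007], "twist": [0, 0, 0]},
  {"hand": 1, "offset": [0.075, 0.007, 0.023], "twist": [0, 0, 0]},
  {"hand": 1, "offset": [0.09, 0.009, 0.038], "twist": [0, 0, 0]},
  {"hand": 1, "offset": [0.105, 0.011, 0.052], "twist": [0, 0, 0]},
  {"hand": 1, "offset": [0.12, 0.013, 0.064], "twist": [0, 0, 0]},
  {"hand": 1, "offset": [0.137, 0.015, 0.076], "twist": [0, 0, 0]},
  {"hand": 1, "offset": [0.137, 0.015, 0.076], "twist": [0, 0, 0]},
])

```text
clock: 2.95
eef_pos: [0.4921, -0.1591, 0.1693]
tool_rot: [[-0.993, -0.121, 0.001], [-0.121, 0.993, -0.0], [-0.001, -0.001, -1.0]]
wrist_force: [-0.8, 0.6, 0.5]
width: 0.0004
finger_force: 0.0
```

Call:
carry_out([
  {"hand": 1, "offset": [0.01, 0.001, 0.006], "twist": [0, 0, 0]},
  {"hand": 1, "offset": [0.02, 0.002, 0.012], "twist": [0, 0, 0]},
  {"hand": 1, "offset": [0.02, 0.002, 0.012], "twist": [0, 0, 0]},
])

```text
clock: 3.25
eef_pos: [0.5015, -0.1581, 0.1744]
tool_rot: [[-0.993, -0.12, 0.0], [-0.12, 0.993, -0.0], [-0.0, -0.0, -1.0]]
wrist_force: [-0.4, 0.3, -0.5]
width: 0.0006
finger_force: 0.0
```

```bash
python3 - <<'E'
from h import *
f=arm.grab_frame("scene");g=arm.grab_frame("top");print(arm.get_obs()["wrist_force"],arm.get_obs()["eef_pos"])
o=np.hstack([f[150:370,200:420],g[150:370,200:420]])[:,:,::-1];cv2.imwrite("pics/s2.png",cv2.resize(o,(800,400)))
E
```

```text
[ 0.3443  0.3863 -0.471 ] [ 0.501  -0.1581  0.174 ]
```

View pics/s2.png

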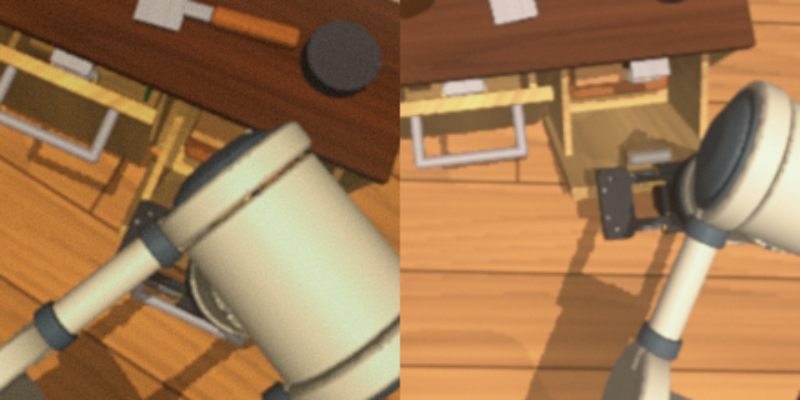

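Bin a is back fully open: its bar's left corner is at about (273,311) in the scene, where it started. The finger tip (z 0.174) has ended up above and behind the bar, so it slipped over. I'll check with the wrist camera before trying again.

```bash
python3 - <<'E'
from h import *
f=arm.grab_frame("wrist");m=arm.camera_model("wrist");print(m, -m["R"].T@m["t"])
cv2.imwrite("pics/w1.png",cv2.resize(f[:,:,::-1],(768,576)))
print(arm.get_obs()["eef_pos"],arm.get_obs()["wrist_force"])
f=m["mtx"][0,0]
def proj(X):
    c=m["R"]@X+m["t"];r=np.hypot(c[0],c[1]);th=np.arctan2(r,c[2]);return np.array([m["mtx"][0,2],m["mtx"][1,2]])+f*th*c[:2]/r
yaw=.121;Xa=np.array([np.cos(yaw),np.sin(yaw),0]);Y=np.array([-Xa[1],Xa[0],0]);H=np.array([.630,-.142,.025])
for s in(.055,-.055):
    print("bar end px (in 768 view)",1.5*proj(H-.1624*Xa+Y*s+[0,0,.1386]))
print("tcp",1.5*proj(arm.get_obs()["eef_pos"]))
E
```

```text
{'mtx': array([[297.3186,   0.    , 257.0573],
       [  0.    , 297.3186, 190.7   ],
       [  0.    ,   0.    ,   1.    ]]), 'R': array([[-0.1188,  0.9929,  0.0002],
       [ 0.9571,  0.1144,  0.2663],
       [ 0.2644,  0.0318, -0.9639]]), 't': array([ 0.2168, -0.4888,  0.2455])} [ 0.4287 -0.1672  0.3668]
[ 0.5009 -0.1581  0.174 ] [-0.5589 -0.2259  0.3422]
bar end px (in 768 view) [502.9265 254.0573]
bar end px (in 768 view) [271.2575 254.4752]
tcp [386.4532 326.7865]
```

View pics/w1.png

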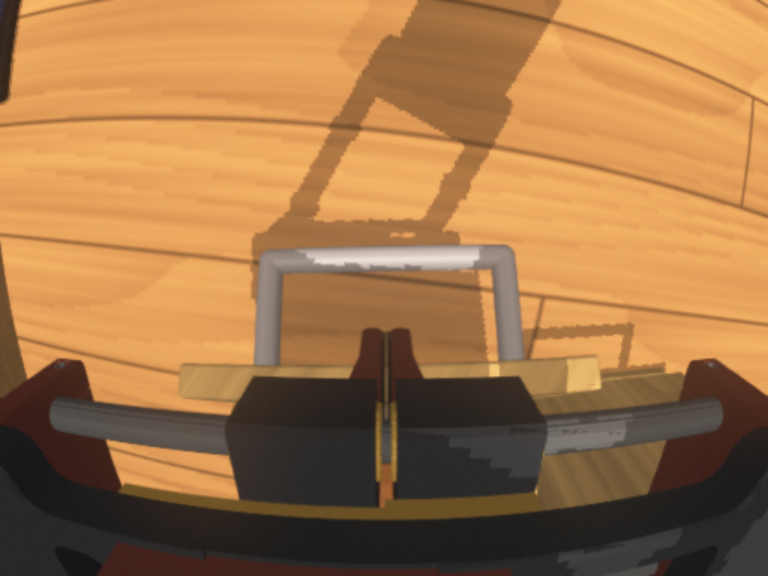

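The wrist view shows the finger tips, near (386,335), just above bar height and between the bar (y≈255) and the panel (y≈370). The predicted bar ends match the picture. I can push the panel's face from here: the tip sits inside the handle loop, so the bin can't slip past it.

```bash
python3 - <<'E'
from h import *
yaw=.121;X=np.array([np.cos(yaw),np.sin(yaw),0]);H=np.array([.630,-.142,.025]);p0=np.array([.501,-.158,.174])
for t in np.arange(.55,-.13,-.05):
    P=H+X*(-(.016*np.cos(t)+.213*np.sin(t))-.010)+[0,0,.213*np.cos(t)-.016*np.sin(t)-.024]; print(round(t,2),P,((P-p0)/.5).round(3))
E
```

```text
0.55 [ 0.496  -0.1583  0.1742] [-0.01  -0.001  0.   ]
0.5 [ 0.5048 -0.1572  0.1803] [0.008 0.002 0.013]
0.45 [ 0.5138 -0.1561  0.1858] [0.026 0.004 0.024]
0.4 [ 0.5231 -0.155   0.191 ] [0.044 0.006 0.034]
0.35 [ 0.5326 -0.1538  0.1956] [0.063 0.008 0.043]
0.3 [ 0.5424 -0.1526  0.1998] [0.083 0.011 0.052]
0.25 [ 0.5524 -0.1514  0.2034] [0.103 0.013 0.059]
0.2 [ 0.5625 -0.1502  0.2066] [0.123 0.016 0.065]
0.15 [ 0.5728 -0.149   0.2092] [0.144 0.018 0.07 ]
0.1 [ 0.5832 -0.1477  0.2113] [0.164 0.021 0.075]
0.05 [ 0.5936 -0.1464  0.2129] [0.185 0.023 0.078]
-0.0 [ 0.6042 -0.1451  0.214 ] [0.206 0.026 0.08 ]
-0.05 [ 0.6148 -0.1439  0.2145] [0.228 0.028 0.081]
-0.1 [ 0.6254 -0.1426  0.2145] [0.249 0.031 0.081]
```

Call:
carry_out([
  {"hand": 1, "offset": [0.01, 0.001, 0.006], "twist": [0, 0, 0]},
  {"hand": 1, "offset": [0.018, 0.002, 0.012], "twist": [0, 0, 0]},
  {"hand": 1, "offset": [0.026, 0.004, 0.02], "twist": [0, 0, 0]},
  {"hand": 1, "offset": [0.035, 0.005, 0.026], "twist": [0, 0, 0]},
  {"hand": 1, "offset": [0.044, 0.006, 0.032], "twist": [0, 0, 0]},
  {"hand": 1, "offset": [0.044, 0.006, 0.032], "twist": [0, 0, 0]},
])

```text
clock: 4.0
eef_pos: [0.5237, -0.155, 0.1906]
tool_rot: [[-0.993, -0.121, 0.001], [-0.121, 0.993, -0.0], [-0.001, -0.0, -1.0]]
wrist_force: [-0.2, -0.3, 0.5]
width: 0.0005
finger_force: 0.0
```

```bash
cat >> h.py <<'E'
HA=np.array([.630,-.142,.025]);YAW=.121;XC=np.array([np.cos(YAW),np.sin(YAW),0])
def wproj(P,m):
    c=m["R"]@P+m["t"];r=np.hypot(c[0],c[1]);return m["mtx"][:2,2]+m["mtx"][0,0]*np.arctan2(r,c[2])*c[:2]/r
def tilt(H):
    m=arm.camera_model("wrist");im=arm.grab_frame("wrist")
    h=cv2.cvtColor(im,cv2.COLOR_RGB2HSV).astype(int);g=(h[...,1]<60)&(h[...,2]>110)
    rows=[]
    for t in np.arange(.6,-.15,-.01):
        p=wproj(H-XC*(.066*np.cos(t)+.203*np.sin(t))+[0,0,.203*np.cos(t)-.066*np.sin(t)],m)
        q=[int(round(p[1])),int(round(p[0]))]
        sc=g[q[0]-1:q[0]+2,q[1]-25:q[1]+26].mean() if 2<q[0]<380 and 30<q[1]<480 else -1
        rows.append((round(sc,2),round(t,2),q))
    return sorted(rows,reverse=True)[:4],im
E
python3 - <<'E'
from h import *
r,im=tilt(HA);print(r);cv2.imwrite("pics/w2.png",im[:,:,::-1])
E
```

```text
[(np.float64(1.0), np.float64(0.56), [132, 258]), (np.float64(1.0), np.float64(0.55), [134, 258]), (np.float64(1.0), np.float64(0.54), [136, 258]), (np.float64(1.0), np.float64(0.53), [138, 258])]
```

View pics/w2.png

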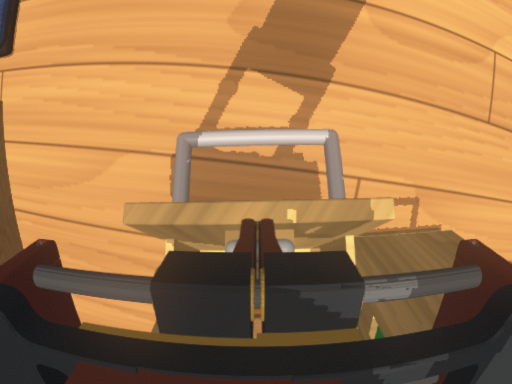

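The wrist view shows the tips already past the panel's top edge, at about (258,222), with the bin still at 0.55 (bar at row 135). The fingers therefore end effectively higher than I assumed, so they need to overlap the bar much more. I'll back off over the top, come down in front of the bar and go about 30 mm deeper.

Call:
carry_out([
  {"hand": 1, "offset": [0, 0, 0.12], "twist": [0, 0, 0]},
  {"hand": 1, "offset": [0, 0, 0.12], "twist": [0, 0, 0]},
  {"hand": 1, "offset": [-0.206, -0.024, 0.12], "twist": [0, 0, 0]},
  {"hand": 1, "offset": [-0.206, -0.024, 0.12], "twist": [0, 0, 0]},
  {"hand": 1, "offset": [-0.206, -0.024, 0.12], "twist": [0, 0, 0]},
  {"hand": 1, "offset": [-0.206, -0.024, -0.17], "twist": [0, 0, 0]},
  {"hand": 1, "offset": [-0.206, -0.024, -0.17], "twist": [0, 0, 0]},
  {"hand": 1, "offset": [-0.206, -0.024, -0.17], "twist": [0, 0, 0]},
  {"hand": 1, "offset": [-0.206, -0.024, -0.17], "twist": [0, 0, 0]},
  {"hand": 1, "offset": [-0.206, -0.024, -0.17], "twist": [0, 0, 0]},
])

```text
clock: 5.05
eef_pos: [0.4202, -0.1671, 0.106]
tool_rot: [[-0.993, -0.12, -0.0], [-0.12, 0.993, 0.0], [0.0, 0.0, -1.0]]
wrist_force: [1.1, -0.2, 1.3]
width: 0.0001
finger_force: 0.0
```

```bash
python3 - <<'E'
from h import *
r,im=tilt(HA);print(r);cv2.imwrite("pics/w3.png",im[:,:,::-1]);print(arm.get_obs()["eef_pos"])
E
```

```text
[(np.float64(0.14), np.float64(0.55), [328, 257]), (np.float64(0.14), np.float64(0.54), [332, 257]), (np.float64(0.08), np.float64(0.53), [335, 257]), (np.float64(0.0), np.float64(0.6), [311, 257])]
[ 0.4214 -0.1676  0.1081]
```

View pics/w3.png

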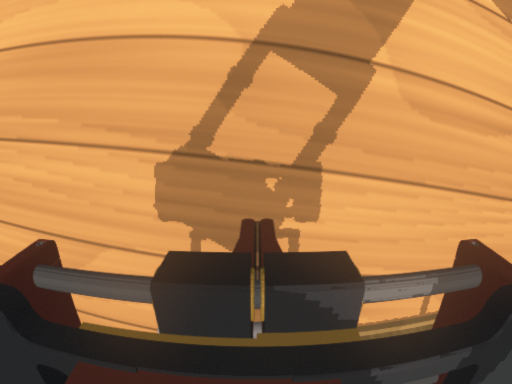

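The tips are at about (258,222), clear in front of the bin, and the bar is hidden behind the gripper. I'll move forward in small steps and watch the force.

Call:
carry_out([
  {"hand": 1, "offset": [0.02, 0.002, 0], "twist": [0, 0, 0]},
  {"hand": 1, "offset": [0.04, 0.005, 0], "twist": [0, 0, 0]},
  {"hand": 1, "offset": [0.06, 0.007, 0], "twist": [0, 0, 0]},
  {"hand": 1, "offset": [0.07, 0.008, 0.005], "twist": [0, 0, 0]},
  {"hand": 1, "offset": [0.08, 0.01, 0.01], "twist": [0, 0, 0]},
  {"hand": 1, "offset": [0.08, 0.01, 0.01], "twist": [0, 0, 0]},
])

```text
clock: 5.7
eef_pos: [0.458, -0.1628, 0.1119]
tool_rot: [[-0.993, -0.119, -0.006], [-0.119, 0.993, -0.002], [0.006, -0.001, -1.0]]
wrist_force: [-15.9, -1.9, 9.4]
width: 0.0006
finger_force: 7.8
```

Call:
carry_out([
  {"hand": 1, "offset": [0.0, 0.0, 0.012], "twist": [0, 0, 0]},
  {"hand": 1, "offset": [0.006, 0.001, 0.02], "twist": [0, 0, 0]},
  {"hand": 1, "offset": [0.012, 0.001, 0.026], "twist": [0, 0, 0]},
  {"hand": 1, "offset": [0.012, 0.001, 0.026], "twist": [0, 0, 0]},
])

```text
clock: 6.1
eef_pos: [0.4662, -0.1613, 0.1238]
tool_rot: [[-0.993, -0.121, -0.001], [-0.121, 0.993, 0.0], [0.001, 0.001, -1.0]]
wrist_force: [-6.0, 1.3, 1.6]
width: 0.0005
finger_force: 2.9
```

```bash
python3 - <<'E'
from h import *
o=arm.get_obs();print(o["eef_pos"],o["wrist_force"],o["wrist_torque"])
g=arm.grab_frame("scene");cv2.imwrite("pics/s3.png",g[:,:,::-1])
hsv=cv2.cvtColor(g,cv2.COLOR_RGB2HSV).astype(int)
gray=((hsv[...,1]<60)&(hsv[...,2]>90)&(hsv[...,2]<200)).astype(np.uint8)
N,l,s,c=cv2.connectedComponentsWithStats(gray)
print(s[(s[:,4]>20)&(s[:,1]>240)&(s[:,0]>240)])
E
```

```text
[ 0.4662 -0.1613  0.1238] [-6.0465  1.265   1.6362] [0.0729 0.9542 0.0611]
[[299 271  18  14  26]
 [263 311  16  17 113]
 [274 328  11   6  26]]
```

Call:
carry_out([
  {"hand": 1, "offset": [0.008, 0.001, 0.008], "twist": [0, 0, 0]},
  {"hand": 1, "offset": [0.016, 0.002, 0.016], "twist": [0, 0, 0]},
  {"hand": 1, "offset": [0.024, 0.003, 0.024], "twist": [0, 0, 0]},
  {"hand": 1, "offset": [0.032, 0.004, 0.03], "twist": [0, 0, 0]},
  {"hand": 1, "offset": [0.04, 0.005, 0.036], "twist": [0, 0, 0]},
  {"hand": 1, "offset": [0.048, 0.006, 0.042], "twist": [0, 0, 0]},
  {"hand": 1, "offset": [0.048, 0.006, 0.042], "twist": [0, 0, 0]},
])

```text
clock: 6.85
eef_pos: [0.4904, -0.1579, 0.1453]
tool_rot: [[-0.993, -0.121, -0.0], [-0.121, 0.993, 0.001], [0.0, 0.001, -1.0]]
wrist_force: [-5.9, 1.9, 3.9]
width: 0.0003
finger_force: 3.1
```

Call:
carry_out([
  {"hand": 1, "offset": [0.008, 0.001, 0.006], "twist": [0, 0, 0]},
  {"hand": 1, "offset": [0.016, 0.002, 0.012], "twist": [0, 0, 0]},
  {"hand": 1, "offset": [0.024, 0.003, 0.018], "twist": [0, 0, 0]},
  {"hand": 1, "offset": [0.032, 0.004, 0.022], "twist": [0, 0, 0]},
  {"hand": 1, "offset": [0.032, 0.004, 0.023], "twist": [0, 0, 0]},
])

```text
clock: 7.35
eef_pos: [0.5066, -0.1558, 0.1566]
tool_rot: [[-0.993, -0.121, 0.0], [-0.121, 0.993, 0.001], [-0.0, 0.001, -1.0]]
wrist_force: [-5.0, 2.1, 2.7]
width: 0.0006
finger_force: 1.9
```

Call:
carry_out([
  {"hand": 1, "offset": [0.004, 0.0005, 0.0023], "twist": [0, 0, 0]},
  {"hand": 1, "offset": [0.008, 0.001, 0.0045], "twist": [0, 0, 0]},
  {"hand": 1, "offset": [0.008, 0.001, 0.0045], "twist": [0, 0, 0]},
])

```text
clock: 7.65
eef_pos: [0.5104, -0.1554, 0.1588]
tool_rot: [[-0.993, -0.121, 0.0], [-0.121, 0.993, 0.001], [-0.0, 0.001, -1.0]]
wrist_force: [-5.3, 1.4, 3.9]
width: 0.0004
finger_force: 2.4
```

Call:
carry_out([
  {"hand": 1, "offset": [0.004, 0.0005, 0.0023], "twist": [0, 0, 0]},
  {"hand": 1, "offset": [0.008, 0.001, 0.0045], "twist": [0, 0, 0]},
  {"hand": 1, "offset": [0.008, 0.001, 0.0045], "twist": [0, 0, 0]},
])

```text
clock: 7.95
eef_pos: [0.5145, -0.1549, 0.1611]
tool_rot: [[-0.993, -0.121, 0.0], [-0.121, 0.993, 0.001], [-0.0, 0.001, -1.0]]
wrist_force: [-5.3, 1.9, 3.5]
width: 0.0005
finger_force: 2.4
```

Call:
carry_out([
  {"hand": 1, "offset": [0.003, 0.0004, 0.0015], "twist": [0, 0, 0]},
  {"hand": 1, "offset": [0.006, 0.0008, 0.003], "twist": [0, 0, 0]},
  {"hand": 1, "offset": [0.006, 0.0008, 0.003], "twist": [0, 0, 0]},
])

```text
clock: 8.25
eef_pos: [0.5174, -0.1546, 0.1627]
tool_rot: [[-0.993, -0.121, 0.0], [-0.121, 0.993, 0.001], [-0.0, 0.001, -1.0]]
wrist_force: [-4.7, 1.7, 3.3]
width: 0.0003
finger_force: 2.4
```

Call:
carry_out([
  {"hand": 1, "offset": [0.003, 0.0004, 0.0015], "twist": [0, 0, 0]},
  {"hand": 1, "offset": [0.006, 0.0008, 0.003], "twist": [0, 0, 0]},
  {"hand": 1, "offset": [0.006, 0.0008, 0.003], "twist": [0, 0, 0]},
])

```text
clock: 8.55
eef_pos: [0.5205, -0.1543, 0.1641]
tool_rot: [[-0.993, -0.121, 0.001], [-0.121, 0.993, 0.0], [-0.001, 0.0, -1.0]]
wrist_force: [-3.2, 1.0, 4.2]
width: 0.0003
finger_force: 2.3
```

Call:
carry_out([
  {"hand": 1, "offset": [0.003, 0.0004, 0.003], "twist": [0, 0, 0]},
  {"hand": 1, "offset": [0.006, 0.0008, 0.005], "twist": [0, 0, 0]},
  {"hand": 1, "offset": [0.006, 0.0008, 0.005], "twist": [0, 0, 0]},
])

```text
clock: 8.85
eef_pos: [0.5234, -0.154, 0.1657]
tool_rot: [[-0.993, -0.121, 0.0], [-0.121, 0.993, 0.001], [-0.0, 0.0, -1.0]]
wrist_force: [-4.7, 1.2, 2.1]
width: 0.0007
finger_force: 1.7
```

Call:
carry_out([
  {"hand": 1, "offset": [0.003, 0.0004, 0.002], "twist": [0, 0, 0]},
  {"hand": 1, "offset": [0.006, 0.0008, 0.003], "twist": [0, 0, 0]},
  {"hand": 1, "offset": [0.006, 0.0008, 0.003], "twist": [0, 0, 0]},
])

```text
clock: 9.15
eef_pos: [0.5263, -0.1539, 0.1671]
tool_rot: [[-0.993, -0.12, 0.0], [-0.12, 0.993, 0.0], [-0.0, 0.0, -1.0]]
wrist_force: [-2.8, 2.2, 0.0]
width: 0.0005
finger_force: 1.5
```

Call:
carry_out([
  {"hand": 1, "offset": [0.003, 0.0004, 0.0015], "twist": [0, 0, 0]},
  {"hand": 1, "offset": [0.006, 0.0008, 0.003], "twist": [0, 0, 0]},
  {"hand": 1, "offset": [0.006, 0.0008, 0.003], "twist": [0, 0, 0]},
])

```text
clock: 9.45
eef_pos: [0.5284, -0.1536, 0.1682]
tool_rot: [[-0.993, -0.12, -0.002], [-0.12, 0.993, 0.0], [0.002, 0.001, -1.0]]
wrist_force: [-5.7, 1.3, 0.9]
width: 0.0005
finger_force: 3.0
```

Call:
carry_out([
  {"hand": 1, "offset": [0.002, 0.0002, 0.001], "twist": [0, 0, 0]},
  {"hand": 1, "offset": [0.004, 0.0005, 0.002], "twist": [0, 0, 0]},
  {"hand": 1, "offset": [0.004, 0.0005, 0.002], "twist": [0, 0, 0]},
])

```text
clock: 9.75
eef_pos: [0.5288, -0.1534, 0.1685]
tool_rot: [[-0.993, -0.119, -0.006], [-0.119, 0.993, 0.001], [0.006, 0.001, -1.0]]
wrist_force: [-11.5, 2.0, 0.3]
width: 0.0001
finger_force: 5.7
```

Call:
carry_out([
  {"hand": 1, "offset": [0.002, 0.0002, 0.001], "twist": [0, 0, 0]},
  {"hand": 1, "offset": [0.002, 0.0002, 0.001], "twist": [0, 0, 0]},
])

```text
clock: 9.95
eef_pos: [0.5296, -0.1534, 0.1689]
tool_rot: [[-0.993, -0.119, -0.007], [-0.119, 0.993, 0.001], [0.007, 0.001, -1.0]]
wrist_force: [-12.3, 1.5, -0.5]
width: 0.0005
finger_force: 5.9
```

Call:
carry_out([
  {"hand": 1, "offset": [0.002, 0.0002, 0.001], "twist": [0, 0, 0]},
  {"hand": 1, "offset": [0.002, 0.0002, 0.001], "twist": [0, 0, 0]},
])

```text
clock: 10.15
eef_pos: [0.5309, -0.1532, 0.1695]
tool_rot: [[-0.993, -0.119, -0.006], [-0.119, 0.993, 0.001], [0.006, 0.001, -1.0]]
wrist_force: [-11.4, 2.0, 0.2]
width: 0.0004
finger_force: 5.4
```

Call:
carry_out([
  {"hand": 1, "offset": [0.002, 0.0002, 0.001], "twist": [0, 0, 0]},
  {"hand": 1, "offset": [0.002, 0.0002, 0.001], "twist": [0, 0, 0]},
])

```text
clock: 10.35
eef_pos: [0.5322, -0.153, 0.1701]
tool_rot: [[-0.993, -0.12, -0.005], [-0.12, 0.993, 0.001], [0.005, 0.001, -1.0]]
wrist_force: [-9.3, 2.9, -1.1]
width: 0.0005
finger_force: 4.7
```

Call:
carry_out([
  {"hand": 1, "offset": [0.002, 0.0002, 0.001], "twist": [0, 0, 0]},
  {"hand": 1, "offset": [0.002, 0.0002, 0.001], "twist": [0, 0, 0]},
])

```text
clock: 10.55
eef_pos: [0.5337, -0.1528, 0.1708]
tool_rot: [[-0.993, -0.12, -0.004], [-0.12, 0.993, 0.001], [0.004, 0.001, -1.0]]
wrist_force: [-8.4, 2.4, -1.2]
width: 0.0003
finger_force: 3.9
```

Call:
carry_out([
  {"hand": 1, "offset": [0.002, 0.0002, 0.001], "twist": [0, 0, 0]},
  {"hand": 1, "offset": [0.002, 0.0002, 0.001], "twist": [0, 0, 0]},
])

```text
clock: 10.75
eef_pos: [0.5352, -0.1526, 0.1714]
tool_rot: [[-0.993, -0.12, -0.003], [-0.12, 0.993, 0.001], [0.003, 0.001, -1.0]]
wrist_force: [-6.1, 2.9, -0.9]
width: 0.0005
finger_force: 3.0
```

Call:
carry_out([
  {"hand": 1, "offset": [0.002, 0.0002, 0.001], "twist": [0, 0, 0]},
  {"hand": 1, "offset": [0.002, 0.0002, 0.001], "twist": [0, 0, 0]},
])

```text
clock: 10.95
eef_pos: [0.5367, -0.1524, 0.172]
tool_rot: [[-0.993, -0.12, -0.002], [-0.12, 0.993, 0.001], [0.001, 0.001, -1.0]]
wrist_force: [-3.8, 3.9, -0.8]
width: 0.0002
finger_force: 2.0
```

Call:
carry_out([
  {"hand": 1, "offset": [0.002, 0.0002, 0.001], "twist": [0, 0, 0]},
  {"hand": 1, "offset": [0.002, 0.0002, 0.001], "twist": [0, 0, 0]},
])

```text
clock: 11.15
eef_pos: [0.5383, -0.1527, 0.1728]
tool_rot: [[-0.993, -0.12, -0.0], [-0.12, 0.993, -0.0], [0.0, -0.0, -1.0]]
wrist_force: [-1.3, 1.3, -0.8]
width: 0.0004
finger_force: 1.0
```

Call:
carry_out([
  {"hand": 1, "offset": [0.002, 0.0002, 0.001], "twist": [0, 0, 0]},
  {"hand": 1, "offset": [0.002, 0.0002, 0.001], "twist": [0, 0, 0]},
])

```text
clock: 11.35
eef_pos: [0.5397, -0.153, 0.1738]
tool_rot: [[-0.993, -0.12, 0.001], [-0.12, 0.993, -0.001], [-0.001, -0.001, -1.0]]
wrist_force: [-0.3, 0.2, -0.2]
width: 0.0007
finger_force: 0.2
```

The force has gone, so the bin has snapped in and left the finger. I'll back off, rise and check that it stays shut.

Call:
carry_out([
  {"hand": 1, "offset": [-0.01, -0.001, 0], "twist": [0, 0, 0]},
  {"hand": 1, "offset": [-0.05, -0.006, 0], "twist": [0, 0, 0]},
  {"hand": 1, "offset": [-0.1, -0.012, 0.0], "twist": [0, 0, 0]},
  {"hand": 1, "offset": [-0.2, -0.024, 0.1], "twist": [0, 0, 0]},
  {"hand": 1, "offset": [-0.3, -0.036, 0.2], "twist": [0, 0, 0]},
  {"hand": 1, "offset": [-0.3, -0.036, 0.2], "twist": [0, 0, 0]},
  {"hand": 1, "offset": [-0.3, 0.2, 0.2], "twist": [0, 0, 0]},
  {"hand": 1, "offset": [-0.3, 0.4, 0.2], "twist": [0, 0, 0]},
  {"hand": 1, "offset": [-0.3, 0.4, 0.2], "twist": [0, 0, 0]},
  {"hand": 1, "offset": [-0.3, 0.4, 0.2], "twist": [0, 0, 0]},
])

```text
clock: 12.35
eef_pos: [0.3888, 0.0306, 0.2743]
tool_rot: [[-0.993, -0.118, 0.003], [-0.118, 0.993, -0.0], [-0.003, -0.001, -1.0]]
wrist_force: [1.2, 0.6, -0.1]
width: 0.0003
finger_force: 0.0
```

```bash
python3 - <<'E'
from h import *
f=arm.grab_frame("scene");g=arm.grab_frame("top")
o=np.hstack([f[110:330,170:390],g[80:300,170:390]])[:,:,::-1];cv2.imwrite("pics/s4.png",cv2.resize(o,(800,400)))
E
```

```text
(no output)
```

View pics/s4.png

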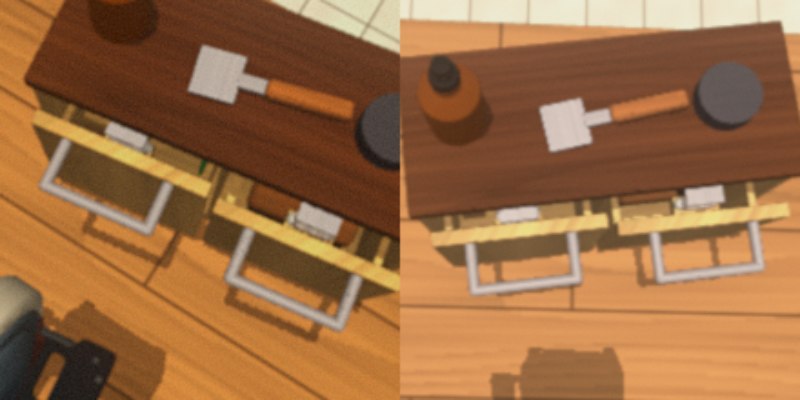

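Both bins are shut: the bars run about (40,185) to (150,230) and (230,280) to (340,325) in the left half, and the things on the shelf haven't moved. Next I'll bring the fingers over the gap behind handle b.

Call:
carry_out([
  {"hand": 1, "offset": [0.09, 0.01, 0], "twist": [0, 0, 0]},
  {"hand": 1, "offset": [0.18, 0.01, 0], "twist": [0, 0, 0]},
  {"hand": 1, "offset": [0.27, 0.01, -0.01], "twist": [0, 0, 0]},
  {"hand": 1, "offset": [0.33, 0.01, -0.02], "twist": [0, 0, 0]},
  {"hand": 1, "offset": [0.356, 0.01, -0.02], "twist": [0, 0, 0]},
  {"hand": 1, "offset": [0.356, 0.01, -0.02], "twist": [0, 0, 0]},
  {"hand": 1, "offset": [0.356, 0.01, -0.02], "twist": [0, 0, 0]},
])

```text
clock: 13.15
eef_pos: [0.5669, 0.0335, 0.2638]
tool_rot: [[-0.993, -0.119, 0.0], [-0.119, 0.993, -0.0], [-0.0, -0.0, -1.0]]
wrist_force: [0.4, 0.3, 0.0]
width: 0.0006
finger_force: 0.0
```

```bash
python3 - <<'E'
from h import *
HB=np.array([.606,.057,.025])
o=arm.get_obs();print(o["eef_pos"],o["wrist_force"])
m=arm.camera_model("wrist");im=arm.grab_frame("wrist")
Y=np.array([-XC[1],XC[0],0])
for s in(.055,-.055):print("pred bar end",wproj(HB-.066*XC+Y*s+[0,0,.203],m))
print("tcp",wproj(o["eef_pos"],m))
cv2.imwrite("pics/w4.png",im[:,:,::-1])
E
```

```text
[0.5669 0.0335 0.2638] [0.393  0.2882 0.0278]
pred bar end [348.1818 172.897 ]
pred bar end [211.4426 172.837 ]
tcp [257.6027 217.8143]
```

View pics/w4.png

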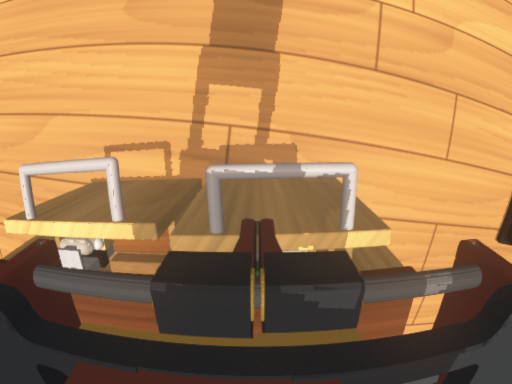

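The bar spans (213..350, 171), within 3 px of where I predicted it. The fingers need to move 18 mm to the left (+y) before going down.

Call:
carry_out([
  {"hand": 1, "offset": [0.002, 0.036, 0], "twist": [0, 0, 0]},
  {"hand": 1, "offset": [0.002, 0.036, 0], "twist": [0, 0, 0]},
  {"hand": 1, "offset": [0.002, 0.036, -0.05], "twist": [0, 0, 0]},
  {"hand": 1, "offset": [0.002, 0.036, -0.1], "twist": [0, 0, 0]},
  {"hand": 1, "offset": [0.002, 0.036, -0.14], "twist": [0, 0, 0]},
  {"hand": 1, "offset": [0.002, 0.036, -0.17], "twist": [0, 0, 0]},
  {"hand": 1, "offset": [0.002, 0.036, -0.17], "twist": [0, 0, 0]},
  {"hand": 1, "offset": [0.002, 0.036, -0.17], "twist": [0, 0, 0]},
])

```text
clock: 14.0
eef_pos: [0.568, 0.0522, 0.1796]
tool_rot: [[-0.993, -0.12, 0.001], [-0.12, 0.993, -0.0], [-0.001, -0.0, -1.0]]
wrist_force: [0.5, -1.0, -0.5]
width: 0.0002
finger_force: 0.0
```

Call:
carry_out([
  {"hand": 1, "offset": [-0.01, -0.001, 0], "twist": [0, 0, 0]},
  {"hand": 1, "offset": [-0.02, -0.0025, 0], "twist": [0, 0, 0]},
  {"hand": 1, "offset": [-0.026, -0.003, 0], "twist": [0, 0, 0]},
  {"hand": 1, "offset": [-0.03, -0.004, 0], "twist": [0, 0, 0]},
  {"hand": 1, "offset": [-0.03, -0.004, 0], "twist": [0, 0, 0]},
])

```text
clock: 14.5
eef_pos: [0.554, 0.0507, 0.1794]
tool_rot: [[-0.993, -0.121, 0.004], [-0.121, 0.993, 0.001], [-0.004, 0.0, -1.0]]
wrist_force: [3.7, 1.4, 0.1]
width: 0.0004
finger_force: 2.3
```

Contact with the bar: 3.7 N. I'll pull it through the catch in small steps.

Call:
carry_out([
  {"hand": 1, "offset": [-0.004, -0.0005, -0.001], "twist": [0, 0, 0]},
  {"hand": 1, "offset": [-0.008, -0.001, -0.003], "twist": [0, 0, 0]},
  {"hand": 1, "offset": [-0.012, -0.0015, -0.004], "twist": [0, 0, 0]},
  {"hand": 1, "offset": [-0.016, -0.002, -0.006], "twist": [0, 0, 0]},
  {"hand": 1, "offset": [-0.02, -0.0025, -0.008], "twist": [0, 0, 0]},
  {"hand": 1, "offset": [-0.024, -0.003, -0.01], "twist": [0, 0, 0]},
  {"hand": 1, "offset": [-0.024, -0.003, -0.01], "twist": [0, 0, 0]},
])

```text
clock: 15.2
eef_pos: [0.5404, 0.0488, 0.1738]
tool_rot: [[-0.993, -0.12, -0.001], [-0.12, 0.993, -0.0], [0.001, -0.0, -1.0]]
wrist_force: [-3.0, 0.0, 1.7]
width: 0.0005
finger_force: 1.6
```

The bin is out of its catch and the panel now rests on the finger (-3 N). I'll let it down to fully open, then lift out.

Call:
carry_out([
  {"hand": 1, "offset": [-0.02, -0.0025, 0], "twist": [0, 0, 0]},
  {"hand": 1, "offset": [-0.04, -0.005, 0], "twist": [0, 0, 0]},
  {"hand": 1, "offset": [-0.06, -0.007, 0], "twist": [0, 0, 0]},
  {"hand": 1, "offset": [-0.08, -0.01, 0], "twist": [0, 0, 0]},
  {"hand": 1, "offset": [-0.1, -0.012, 0], "twist": [0, 0, 0]},
  {"hand": 1, "offset": [-0.12, -0.0145, 0], "twist": [0, 0, 0]},
  {"hand": 1, "offset": [-0.138, -0.0165, 0], "twist": [0, 0, 0]},
  {"hand": 1, "offset": [-0.142, -0.017, 0], "twist": [0, 0, 0]},
  {"hand": 1, "offset": [-0.142, -0.017, 0], "twist": [0, 0, 0]},
])

```text
clock: 16.1
eef_pos: [0.4699, 0.0404, 0.1739]
tool_rot: [[-0.993, -0.12, 0.001], [-0.12, 0.993, 0.0], [-0.001, -0.0, -1.0]]
wrist_force: [0.4, -0.3, 0.0]
width: 0.0005
finger_force: 0.0
```

Call:
carry_out([
  {"hand": 1, "offset": [0, 0, 0.06], "twist": [0, 0, 0]},
  {"hand": 1, "offset": [0, 0, 0.12], "twist": [0, 0, 0]},
  {"hand": 1, "offset": [0, 0, 0.2], "twist": [0, 0, 0]},
  {"hand": 1, "offset": [-0.1, 0.1, 0.2], "twist": [0, 0, 0]},
  {"hand": 1, "offset": [-0.2, 0.3, 0.2], "twist": [0, 0, 0]},
  {"hand": 1, "offset": [-0.2, 0.5, 0.2], "twist": [0, 0, 0]},
  {"hand": 1, "offset": [-0.2, 0.6, 0.2], "twist": [0, 0, 0]},
  {"hand": 1, "offset": [-0.2, 0.6, 0.2], "twist": [0, 0, 0]},
  {"hand": 1, "offset": [-0.2, 0.6, 0.2], "twist": [0, 0, 0]},
  {"hand": 1, "offset": [-0.2, 0.6, 0.2], "twist": [0, 0, 0]},
  {"hand": 1, "offset": [-0.2, 0.6, 0.2], "twist": [0, 0, 0]},
])

```text
clock: 17.2
eef_pos: [0.3691, 0.3433, 0.2723]
tool_rot: [[-0.992, -0.125, -0.002], [-0.125, 0.992, -0.001], [0.002, -0.0, -1.0]]
wrist_force: [0.1, -0.5, 0.1]
width: 0.0007
finger_force: 0.0
```

```bash
python3 - <<'E'
from h import *
f=arm.grab_frame("scene");g=arm.grab_frame("top")
o=np.hstack([f[110:330,170:390],g[80:300,170:390]])[:,:,::-1];cv2.imwrite("pics/s5.png",cv2.resize(o,(800,400)))
E
```

```text
(no output)
```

View pics/s5.png

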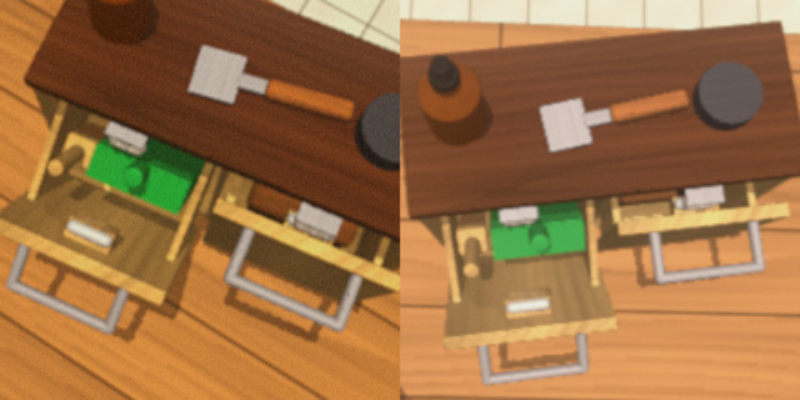

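Bin b now hangs fully open, with the green dustpan at (150,170) and the broom handle at (65,160). Bin a is still shut, the shelf is unchanged, and the arm is clear.

```bash
python3 -c "
from workcell import arm
print(arm.hand_in())"
```

```text
the job is handed in; nothing more can be done
None
```

The job is handed in: bin a snapped shut and stayed shut (the push fell to about 0 N at the snap, and I stopped there), bin b hangs fully open with the dustpan and broom ready to take, the things on the shelf are where they were, and two early pushes slipped over bin a before the one that worked.

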